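# Load the bearing block and send the press shuttle home

### The arm

A 6-joint arm with a two-finger parallel gripper is mounted at the origin on the work surface. World frame = base frame: x ahead of the robot, y to its left, z up, the work surface at z = 0. Lengths are in mm, angles in rad, forces in N, time in s.
With the tool pointing down it reaches from about 325 to 1000 mm from the base axis. Payload 5.1 kg.
Tool frame: the origin (TCP) lies midway between the tips of the shut fingers; the grasp point (between the pads) lies 19 mm behind it; z points along the fingers, y is the line along which they close (so a half turn about z gives the same grasp; the last joint's range is limited). The gripper opens to 85 mm and grips with 20 to 120 N. Pads are 22 mm wide; open, the fingers measure 114 mm over their backs; the gripper's body (76 mm by 85 mm) begins 54 mm behind the grasp point. The pads swing forward as they close: fully open they stand 13 mm farther back than shut.
Start: joints at [1.137, 0.124, 1.65, -0, 1.367, -0.083], TCP at [223.392, 610.394, 231.322] pointing down, gripper open.
Joint ranges: [-2.61, 2.61], [-1.02, 2.33], [0.03, 2.71], [-1.35, 4.49], [0.32, 2.68], [-2.91, 2.91]. Speed limits (rad/s): [2.57, 2.57, 3.14, 3.14, 3.14, 3.14].

### API

Orientations are given as a rotation vector (axis times angle).
In Python, from rig import ctrl, cams, workorder, nets gives the robot as it stands.
- The arm moves only by the tool carry_out, never from a script. Its argument "commands" is a list of rows, each a list of 7 numbers: the turn, a rotation vector about the tool's x, y, z in rad, then the shift along the tool's x, y, z in mm, then the opening, from -1 (shut) to 1 (fully open). A call has 1 to 10 rows; each row shifts and turns the commanded pose from where the row before left it, along the tool's axes as they then stand; what a row does not reach is not made up. A row lasts 1/10 s, in which the tool goes at most 50 mm and 8.59 degrees, less where a joint would pass 70% of its speed; a pose out of reach is approached as far as the arm can. A call is refused whole if a number of a shift passes 50 or a number of a turn 0.15, either way. A call with a gripper value outside its range is refused whole. The fingers move at their own pace and stop on an object; "newtons" is the grip in N (left out, the last holds). Time passes only in rows, so rows that do not move let the fingers close. It gives the time, the measured TCP pose, the force, the opening and the grip force at its end, in the units of the state.
- ctrl.sense(): the state, without advancing time (a new reading comes with each control period).
- cams.get_image(name): name is "side" or "top" or "wrist"; returns the picture (384x512x3 uint8, blue, green, red); there is no depth.
- cams.calibration(name): a dict with "fx", "fy", "cx", "cy" (pixels), "R" (3x3) and "t" (3): a world point X has camera coordinates R X + t. Camera axes: x right, y down, z forward; pixel columns grow to the right and rows downward; lengths in mm; the calibration is good to about 2 mm. A picture is of the moment at which its call begins: read the wrist's pose just before it. calibration takes no time and is no camera call; for the wrist camera it gives the pose at the moment of the call.
- workorder.job_done(): hands the job in; it is judged then, once.
Trained networks look in the newest picture that a camera, given by its name, has taken for a name from the list of things; names that differ only in an ending like _2 or _b are one class to them, and where a whole thing is asked for, a point or a joint stands for the part that bears it (a point fixed in the world has none). Each returns a list of dicts, best first, with "p" (0 to 1); they miss things now and then, are a little off and sometimes report something else, mostly with a low value. They report only what shows in the picture. A call takes as long as a camera call. They do not tell look-alikes from the thing itself.
- nets.recognise(camera, label): "bbox" ([left, top, width, height] in pixels, round what is visible of it).
- nets.pinpoint(camera, label): "position" ([column, row] in pixels: a listed point, or the origin of a listed thing).
The state is a dict: "clock": time; "joints": joint angles; "qvel": joint speeds; "effort": joint torques, N m; "tcp_pos": TCP position; "eef_rot": TCP orientation; "contact_force": force on the tool from outside, world axes, zero at the start; "torque": the same for the moment, N m; "gripper_width": opening from 0.0 (shut) to 1.0 (fully open); "grip_force": force on a finger pad.
Only numpy, scipy, OpenCV 4.12 (cv2) and the standard library are available. Lean on these libraries where they do the work, as an engineer would, in place of code of your own. Each camera call takes 0.05 s, during which the arm holds its last target. There are 200 camera calls.

### The job

Draw the arbor press's loading shuttle right out to its loading stop, take the bearing block from the tray and lower it (do not drop it) flat into the nest on the shuttle with its bushed bore over the hole in the nest, then push the shuttle, without slamming it, fully home against the stop under the ram. Let go of everything, and leave the V-block, oil can, jar and spanner where they are.

Things in the scene. Friction and masses are not known exactly. Their poses are not given: they have to be found in the camera images.
- shuttle (a joint): slide of the shuttle carriage (aluminium plate 180 x 104 mm, top 46 mm above the bench, about 1.4 kg) along two rails on the press bed, in metres: 0 = out against the loading stop, 0.140 = fully home against the stop under the ram. Plain guides, about 3 N of friction; it stays where it is left. The bed is 110 mm wide; with the shuttle out it ends 45 mm outward of the handle bar.
- handle (a point): middle of the grip bar of the shuttle's bow handle: round steel bar 14 mm thick, 76 mm long, level across the slide, 92 mm above the bench, a 14 mm post at each end; 39 mm free below it. Axes as the shuttle's: x = the way it slides home (joint grows), y along the bar, z up. Nest centre: 115 mm along +x, 12 mm along -y. Shuttle home, the bar is still 60 mm clear of the press head.
- nest (a point): centre of the nest floor on the shuttle, 54 mm above the bench; axes as the handle's. Pocket 40 mm along x, 71 mm along y, for the block with its 66 mm length along y. On both long sides a fence, 10 mm thick, 54 mm long (y), 32 mm high, taller than the block, so the block goes in only when held by its ends. The ends have lips only 6 mm high, 8 mm thick.
- nest_hole (a point): centre of the round 26 mm hole through the nest floor (the old bush drops out there), at floor height, 12 mm along +y from the nest centre; axes as the nest's. The block's bushed bore belongs over it.
- ram_nose (a point): lower end of the press ram, a 25 mm square steel bar, 99 mm above the bench; axes as the handle's. The nest hole is right under it with the shuttle home. The blue press head, 66 mm wide, reaches from 48 mm before the ram (-x) back to the column, from 137 to 270 mm above the bench; the ram's top is at 340 mm, the raised lever on the +y side at 410 mm.
- block_centre (a point): centre (half-way up) of the loose bearing block: grey iron, 66 x 36 x 26 mm (x, y, z), about 0.4 kg, with a flush 24 mm bronze bush in a vertical bore 12 mm from the centre towards the +x end, two small bolt holes near the -x end. It lies flat in a tray pocket, its x along the tray's x.
- block_bore (a point): centre of the bush at the block's underside: 12 mm towards +x and 13 mm below the block's centre; axes as for the block.
- tray: fixed wooden tray, origin at the centre of its underside, 168 x 118 x 42 mm (x, y, z), walls and middle divider (37 mm high) 8 mm thick, floor 8 mm. Its two pockets, 72 mm (x) by 102 mm (y), lie at x = +40 and -40 mm; one holds the block, the other the V-block. The pocket ends leave no room for fingers at the block's ends: there it can be taken only across its 36 mm width (y).
- vblock_centre (a point): bystander: centre of a loose grey V-block, 66 x 36 x 30 mm with a V groove along its top, in the tray's other pocket.
- oilcan_centre (a point): bystander: centre of a loose metal oil can standing on the bench, 56 mm in diameter and 150 mm high.
- jar_centre (a point): bystander: centre of a loose glass jar standing on the bench, 60 mm in diameter and 85 mm high.
- spanner: bystander: a steel spanner 170 mm long lying flat on the bench beyond the shuttle, origin on the bench under its middle, its length along its x axis.
Things that resemble listed ones, but are neither listed nor needed, are in the scene too. Leave any orange look-alike of the part that bears block_centre alone.

How it is judged (in metres and radians):
On the way, in this order (a step that is already met when the one before it is completed fails the run):
1. the shuttle is drawn out against its loading stop (value of joint shuttle below 0.006 m), for 0.2 s.
2. the block lies flat in the nest, bore over the hole, let go (horizontal distance between block_bore and nest_hole below 0.006 m and z of block_bore in the frame of nest_hole below 0.003 m and angle between block_centre's own z axis and vertical below 0.06 rad and contact force between the fingers and block below 0.1 N), for 0.2 s.
At the end, for the whole second after the job is handed in: The shuttle is within 4 mm of its home stop, and the bearing block lies at rest on the nest floor (within 3 mm of it, level within 0.06 rad), its bore within 6 mm of the nest hole; everything let go (value of joint shuttle above 0.136 m and horizontal distance between block_bore and nest_hole below 0.006 m and z of block_bore in the frame of nest_hole below 0.003 m and angle between block_centre's own z axis and vertical below 0.06 rad and linear speed of block below 0.01 m/s); the robot touches nothing.
It fails at once if the block is dropped into the nest (horizontal distance between block_centre and nest below 0.02 m and z of block_centre in the frame of nest below 0.03 m and linear speed of block above 0.35 m/s).
It fails at once if the shuttle is slammed (faster than 0.4 m/s) (velocity of joint shuttle above 0.4 m/s or velocity of joint shuttle below -0.4 m/s).
It fails at once if the V-block, oil can, jar or spanner is shifted more than 20 mm or knocked over (distance of any of vblock_centre, oilcan_centre, jar_centre, spanner from where it was at the start of the episode above 0.02 m).
It also fails if it takes over 72 s, if anything falls off the work surface, if the arm or the gripper's body presses on something with over 40 N, if the wrist force passes 120 N, or if a joint passes its speed limit or range.

## Working session

There is one attempt and no reset: what is moved stays moved. The work goes in short steps, Python scripts to look and compute and a tool call to move; the robot and the scene stay as the last step left them, time stands still between calls to the robot, and variables do not carry over. Pictures are saved under pics/ and viewed, at most 10 in all, crops included, and the job is handed in when it is done.

Besides the shell and the picture viewer there is one more tool, called after "Request:" as name(argument=value, ...), one argument or row to a line, values as JSON. carry_out: Moves the arm, as the interface text tells. Its arguments: {"type":"object","properties":{"commands":{"type":"array"},"newtons":{"type":"number"}},"required":["commands"]}

```bash
ls; mkdir -p pics; python3 - <<'E'
from rig import ctrl,cams,nets
import cv2,numpy as np
s=ctrl.sense();print({k:np.round(v,3).tolist() for k,v in s.items()})
ims=[]
for c in ["top","side"]:
    im=cams.get_image(c);cv2.imwrite(f"pics/{c}0.png",im);ims.append(im)
    k=cams.calibration(c);print(c,k['fx'],k['fy'],k['cx'],k['cy'],np.round(k['R'],4).tolist(),np.round(k['t'],1).tolist())
    for l in ["handle","nest","nest_hole","ram_nose","block_centre","block_bore","tray","vblock_centre","oilcan_centre","jar_centre","spanner"]:
        print(c,l,[(np.round(d['position']).tolist(),round(d['p'],2)) for d in nets.pinpoint(c,l)[:3]])
E
```

```text
pics
{'clock': 0.0, 'joints': [1.137, 0.125, 1.652, -0.0, 1.367, -0.083], 'qvel': [0.001, 0.001, 0.0, -0.001, -0.0, -0.0], 'effort': [-0.001, -42.362, -36.545, -0.0, 0.007, -0.0], 'tcp_pos': [223.153, 609.837, 230.031], 'eef_rot': [-0.548, -3.093, 0.003], 'contact_force': [-0.292, 0.06, -1.023], 'torque': [0.006, 0.019, 0.016], 'grip_force': 0.0, 'gripper_width': 0.999}
top 383.0974142498855 383.0974142498855 252.98868407732536 184.1404357909411 [[-0.0147, -0.9997, -0.0179], [-0.9855, 0.0176, -0.1685], [0.1688, 0.0152, -0.9855]] [-0.7, 523.4, 944.1]
top handle [([340.0, 176.0], 0.77)]
top nest [([380.0, 185.0], 0.85)]
top nest_hole [([379.0, 183.0], 0.93), ([138.0, 183.0], 0.69)]
top ram_nose [([399.0, 179.0], 0.68)]
top block_centre [([117.0, 246.0], 0.93), ([148.0, 191.0], 0.69), ([154.0, 122.0], 0.65)]
top block_bore [([165.0, 244.0], 0.87), ([147.0, 185.0], 0.67), ([126.0, 247.0], 0.58)]
top tray [([137.0, 184.0], 0.61)]
top vblock_centre [([123.0, 173.0], 0.69)]
top oilcan_centre [([240.0, 119.0], 0.75)]
top jar_centre [([223.0, 235.0], 0.87), ([151.0, 189.0], 0.55)]
top spanner [([309.0, 123.0], 0.86), ([380.0, 184.0], 0.63)]
side 356.262298785051 356.262298785051 256.2650527226051 192.45266339978636 [[-0.9956, -0.0932, -0.0139], [-0.0618, 0.757, -0.6505], [0.0711, -0.6467, -0.7594]] [517.7, 102.7, 989.5]
side handle []
side nest [([266.0, 131.0], 0.75)]
side nest_hole [([264.0, 132.0], 0.74)]
side ram_nose []
side block_centre [([244.0, 304.0], 0.94), ([309.0, 345.0], 0.88), ([173.0, 297.0], 0.81)]
side block_bore [([306.0, 340.0], 0.94), ([248.0, 309.0], 0.8), ([167.0, 302.0], 0.57)]
side tray [([238.0, 318.0], 0.78), ([210.0, 167.0], 0.57)]
side vblock_centre [([228.0, 332.0], 0.94)]
side oilcan_centre [([190.0, 204.0], 0.87)]
side jar_centre [([265.0, 128.0], 0.71), ([297.0, 227.0], 0.59)]
side spanner [([213.0, 166.0], 0.59)]
```

```bash
python3 - <<'E'
import cv2
a=cv2.imread('pics/top0.png');b=cv2.imread('pics/side0.png')
cv2.imwrite('pics/top0b.png',cv2.resize(a,(800,600),interpolation=cv2.INTER_CUBIC))
cv2.imwrite('pics/side0b.png',cv2.resize(b,(800,600),interpolation=cv2.INTER_CUBIC))
E
```

```text
(no output)
```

View pics/top0b.png

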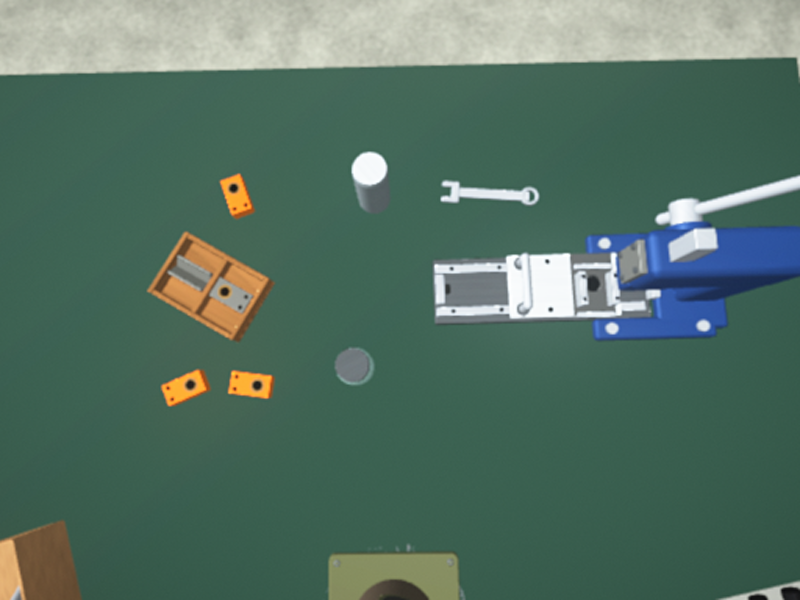

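View pics/side0b.png

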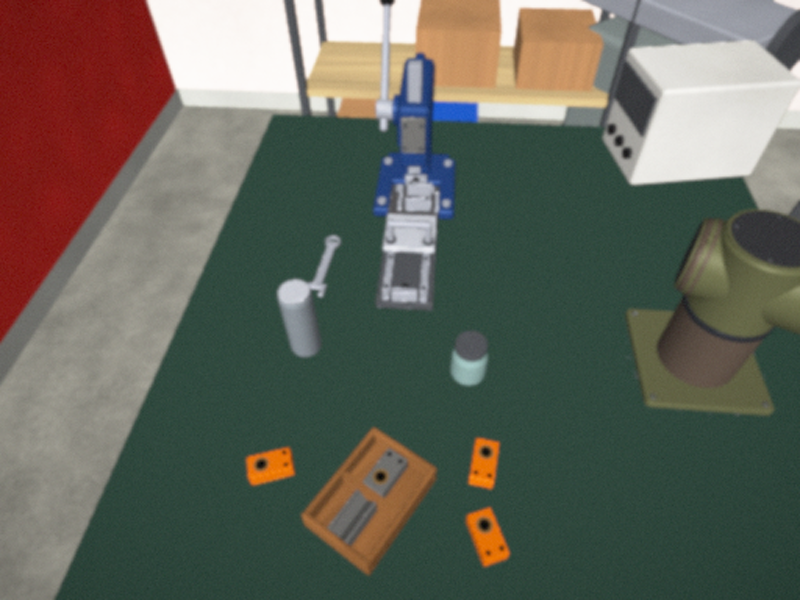

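The top view (800x600 picture) shows:
- **Press:** shuttle at about (540,285), with the handle bar at (523,283) and the nest at (595,283). Home is to the right.
- **Tray:** centred at (210,287), with the V-block at (188,272).
- **Block candidates:** the grey block with a dark bore in the tray, at (230,293), and three orange ones at (236,195), (185,387) and (250,384). The grey one in the tray fits, because the orange ones are the look-alikes I was told to leave alone.

I'll confirm that in one enlarged crop and compute positions.

```bash
cat > h.py <<'E'
import numpy as np, cv2
from rig import ctrl,cams,nets
from scipy.spatial.transform import Rotation as Ro
def ray(k,px,z):
    d=k['R'].T@np.array([(px[0]-k['cx'])/k['fx'],(px[1]-k['cy'])/k['fy'],1]); c=-k['R'].T@k['t']
    return c+d*(z-c[2])/d[2]
def proj(k,X):
    p=k['R']@np.asarray(X,float)+k['t']; return np.array([k['fx']*p[0]/p[2]+k['cx'],k['fy']*p[1]/p[2]+k['cy']])
def st():
    s=ctrl.sense(); R=Ro.from_rotvec(s['eef_rot']).as_matrix()
    return s,R
E
python3 - <<'E'
from h import *
k=cams.calibration('top'); f=512/800
for n,p,z in [('handle',(523,284),92),('nest',(595,283),54),('bed tl',(434,261),25),('bed bl',(435,323),25),('bolt1',(547,262),46),('bolt2',(550,312),46),('bore',(225,291),34),('blk bolts',(243,303),34),('blk c',(230,294),34),
 ('tray a',(185,233),42),('tray b',(270,283),42),('tray c',(240,340),42),('tray d',(150,290),42),('oil',(370,168),150),('jar',(354,365),85),('span',(490,194),0),('head corner',(650,240),270)]:
    print(n,np.round(ray(k,(p[0]*f,p[1]*f),z)))
ks=cams.calibration('side')
for n,p,z in [('bore',(380,476),34),('oil',(295,290),150),('jar',(471,345),85),('handle',(412,243),92)]:
    print('side',n,np.round(ray(ks,(p[0]*f,p[1]*f),z)))
k=cams.calibration('wrist'); print(np.round(k['R'],3).tolist(),k['t'],k['fx'])
a=cv2.imread('pics/top0.png')
x=cv2.resize(a[140:230,85:205],(720,540),interpolation=cv2.INTER_CUBIC);cv2.imwrite('pics/crop1.png',x)
E
```

```text
handle [ 517. -210.   92.]
nest [ 524. -335.   54.]
bed tl [571. -75.  25.]
bed bl [466. -74.  25.]
bolt1 [ 562. -261.   46.]
bolt2 [ 478. -261.   46.]
bore [525. 276.  34.]
blk bolts [504. 246.  34.]
blk c [519. 268.  34.]
tray a [624. 345.  42.]
tray b [535. 199.  42.]
tray c [441. 247.  42.]
tray d [527. 400.  42.]
oil [691.  25. 150.]
jar [396.  56.  85.]
span [ 696. -179.    0.]
head corner [ 541. -339.  270.]
side bore [524. 278.  34.]
side oil [688.  26. 150.]
side jar [397.  65.  85.]
side handle [ 512. -160.   92.]
[[0.344, 0.939, -0.001], [0.888, -0.325, 0.325], [0.305, -0.113, -0.946]] [-649.45010206  -42.63755986  380.82090065] 267.2926041035869
```

View pics/crop1.png

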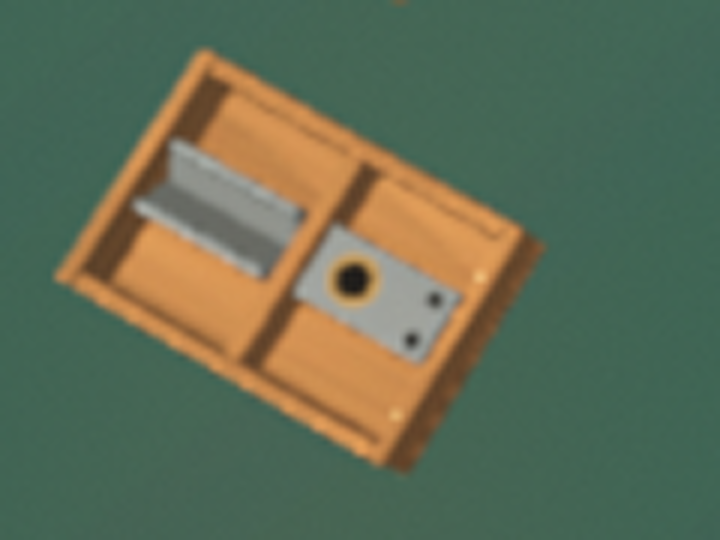

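The crop confirms it: the grey iron block with its bronze bush (bore at crop (353,281), bolt holes at (435,300) and (411,340)) sits in the right pocket, and the V-block is in the left one. I'll move over the shuttle.

Request:
carry_out(
  commands=[
    [0,0,-0.117,0,-30,-20,1],
    [0,0,-0.117,0,-30,-20,1],
    [0,0,-0.116,-10,-40,-20,1],
    [0,0,0,-15,-45,-10,1],
    [0,0,0,-15,-45,0,1],
    [0,0,0,-15,-45,0,1],
    [0,0,0,-15,-45,0,1],
    [0,0,0,-15,-45,0,1],
    [0,0,0,-15,-45,0,1],
    [0,0,0,-15,-45,0,1],
  ],
)

```text
clock: 2.2
tcp_pos: [316.2, 195.4, 301.6]
eef_rot: [-0.0, 3.14, 0.001]
contact_force: [1.0, 0.0, 0.3]
gripper_width: 1.003
grip_force: 0.0
```

Request:
carry_out(
  commands=[
    [0,0,0,-15,-45,0,1],
    [0,0,0,-15,-45,0,1],
    [0,0,0,-15,-45,0,1],
    [0,0,0,-15,-45,0,1],
    [0,0,0,-15,-45,0,1],
    [0,0,0,-15,-45,0,1],
    [0,0,0,-15,-45,0,1],
    [0,0,0,-15,-40,0,1],
    [0,0,0,-10,-20,0,0.2],
    [0,0,0,0,0,0,0.2],
  ],
)

```text
clock: 3.2
tcp_pos: [446.2, -180.3, 300.9]
eef_rot: [-0.007, -3.141, -0.0]
contact_force: [0.7, 0.8, 0.1]
gripper_width: 0.692
grip_force: 0.0
```

```bash
python3 - <<'E'
from h import *
s,R=st();print(s['clock'],np.round(s['tcp_pos'],1),np.round(R,3).tolist(),np.round(s['joints'],2),s['gripper_width'],np.round(s['contact_force'],1))
k=cams.calibration('wrist');im=cams.get_image('wrist');cv2.imwrite('pics/w1.png',im);np.savez('k1.npz',**{q:np.array(v) for q,v in k.items()})
for l in ["handle","nest","nest_hole","ram_nose"]:
    z={'handle':92,'ram_nose':99}.get(l,54)
    print(l,[(np.round(d['position'],1).tolist(),round(d['p'],2),np.round(ray(k,d['position'],z),1).tolist()) for d in nets.pinpoint('wrist',l)[:2]])
cv2.imwrite('pics/w1b.png',cv2.resize(im,(800,600),interpolation=cv2.INTER_CUBIC))
E
```

```text
3.2 [ 446.2 -180.3  300.9] [[-1.0, 0.004, -0.001], [0.004, 1.0, 0.0], [0.001, 0.0, -1.0]] [-0.5  -0.29  1.93 -0.    1.51 -2.06] 0.691808505659369 [0.7 0.8 0.1]
handle [([230.1, 220.2], 0.67, [525.3, -216.8, 92.0]), ([255.9, 280.7], 0.31, [629.3, -179.9, 92.0])]
nest [([157.9, 203.6], 0.59, [514.0, -332.4, 54.0])]
nest_hole [([160.5, 211.6], 0.78, [527.5, -330.0, 54.0]), ([254.4, 278.9], 0.32, [654.4, -182.5, 54.0])]
ram_nose [([121.6, 222.4], 0.95, [524.8, -369.7, 99.0])]
```

View pics/w1b.png

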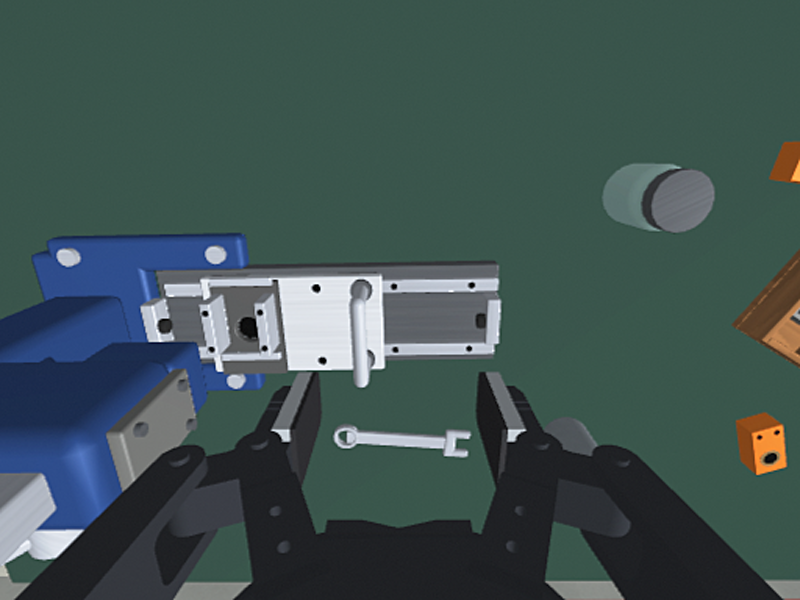

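The wrist view (800x600) shows the bar running from (361,290) to (362,382), the nest hole at (249,327), the bed's outer end at x≈498, the spanner at (400,438) and the jar at (680,200).

```bash
python3 - <<'E'
from h import *
k={q:v for q,v in np.load('k1.npz').items()};f=.64
for n,p,z in [('bar a',(361,289),98),('bar b',(362,383),98),('hole',(249,327),54),('bed e1',(275,265),25),('bed e2',(498,262),25),('bolts1',(316,288),46),('bolts2',(322,360),46),('plate lo1',(290,372),46),('plate lo2',(384,370),46),('rail1',(395,286),35),('rail2',(472,285),35),('rail3',(395,350),35),('rail4',(470,348),35)]:
    print(n,np.round(ray(k,(p[0]*f,p[1]*f),z),1))
E
```

```text
bar a [ 470.3 -213.1   98. ]
bar b [ 562.5 -215.2   98. ]
hole [ 523.6 -331.3   54. ]
bed e1 [ 466.8 -307.5   25. ]
bed e2 [464.7 -78.5  25. ]
bolts1 [ 485.3 -262.7   46. ]
bolts2 [ 564.9 -261.8   46. ]
plate lo1 [ 578.9 -296.9   46. ]
plate lo2 [ 577.  -196.5   46. ]
rail1 [ 486.9 -184.2   35. ]
rail2 [ 486.2 -105.7   35. ]
rail3 [ 558.8 -184.7   35. ]
rail4 [ 556.8 -104.1   35. ]
```

Request:
carry_out(
  commands=[
    [0,0,0,-37,-18,0,0.2],
    [0,0,0,-36,-17,10,0.2],
    [0,0,0,0,0,40,0.2],
    [0,0,0,0,0,40,0.2],
    [0,0,0,0,0,40,0.2],
    [0,0,0,0,0,40,0.2],
    [0,0,0,0,0,30,0.2],
    [0,0,0,0,0,20,0.2],
    [0,0,0,0,0,8,0.2],
    [0,0,0,0,0,0,0.2],
  ],
)

```text
clock: 4.45
tcp_pos: [518.2, -212.0, 72.6]
eef_rot: [0.001, -3.14, -0.001]
contact_force: [0.6, 0.6, 0.1]
gripper_width: 0.602
grip_force: 0.0
```

Request:
carry_out(
  commands=[
    [0,0,0,0,0,0,-0.3],
    [0,0,0,0,0,0,-0.8],
    [0,0,0,0,0,0,-1],
    [0,0,0,0,0,0,-1],
    [0,0,0,0,0,0,-1],
  ],
  newtons=30,
)

```text
clock: 4.95
tcp_pos: [520.0, -214.1, 75.6]
eef_rot: [0.001, 3.139, -0.003]
contact_force: [-1.3, -0.8, 5.7]
gripper_width: 0.149
grip_force: 29.4
```

Request:
carry_out(
  commands=[
    [0,0,0,0,5,0,-1],
    [0,0,0,0,10,0,-1],
    [0,0,0,0,15,0,-1],
    [0,0,0,0,15,0,-1],
    [0,0,0,1,15,0,-1],
    [0,0,0,0,12,0,-1],
    [0,0,0,1,8,0,-1],
    [0,0,0,0,5,0,-1],
    [0,0,0,0,4,0,-1],
    [0,0,0,0,0,0,-1],
  ],
)

```text
clock: 5.95
tcp_pos: [518.9, -124.2, 75.6]
eef_rot: [0.001, 3.137, -0.001]
contact_force: [1.6, 0.2, 7.2]
gripper_width: 0.146
grip_force: 29.9
```

Request:
carry_out(
  commands=[
    [0,0,0,0,2,0,-1],
    [0,0,0,0,2,0,-1],
    [0,0,0,0,2,0,-1],
  ],
)

```text
clock: 6.25
tcp_pos: [518.8, -119.8, 75.6]
eef_rot: [0.0, 3.137, -0.006]
contact_force: [0.5, -11.2, 5.1]
gripper_width: 0.149
grip_force: 29.8
```

Request:
carry_out(
  commands=[
    [0,0,0,0,2,0,-1],
    [0,0,0,0,2,0,-1],
    [0,0,0,0,0,0,-1],
  ],
)

```text
clock: 6.55
tcp_pos: [518.9, -119.8, 75.6]
eef_rot: [-0.001, 3.136, -0.019]
contact_force: [0.8, -20.9, 2.8]
gripper_width: 0.15
grip_force: 29.9
```

Request:
carry_out(
  commands=[
    [0,0,0,0,-3,0,-1],
    [0,0,0,0,-1,0,-0.3],
    [0,0,0,0,0,0,0.2],
    [0,0,0,0,0,0,0.3],
    [0,0,0,0,0,-20,0.3],
    [0,0,0,0,0,-40,0.3],
    [0,0,0,0,0,-45,0.3],
    [0,0,0,0,0,-45,0.3],
    [0,0,0,0,30,-20,0.3],
    [0,0,0,0,45,0,0.3],
  ],
)

```text
clock: 7.55
tcp_pos: [518.9, -43.5, 248.0]
eef_rot: [0.006, 3.134, -0.002]
contact_force: [1.1, 0.8, -1.0]
gripper_width: 0.65
grip_force: 0.0
```

Request:
carry_out(
  commands=[
    [0,0,0,0,45,0,0.3],
    [0,0,0,0,45,0,0.3],
    [0,0,0,0,45,0,0.3],
    [0,0,0,3,45,0,0.3],
    [0,0,0,5,45,0,0.3],
    [0,0,0,10,40,0,0.3],
    [0,0,0,10,20,0,0.3],
    [0,0,-0.145,0,0,0,0.3],
    [0,0,-0.145,0,0,0,0.3],
    [0,0,-0.145,0,0,0,0.3],
  ],
)

```text
clock: 8.55
tcp_pos: [488.2, 242.6, 242.4]
eef_rot: [0.688, -3.063, -0.0]
contact_force: [-0.2, -0.2, -0.1]
gripper_width: 0.652
grip_force: 0.0
```

Request:
carry_out(
  commands=[
    [0,0,-0.145,0,0,0,0.3],
    [0,0,-0.145,0,0,0,0.3],
    [0,0,-0.145,0,0,0,0.3],
    [0,0,-0.142,0,0,0,0.3],
    [0,0,0,0,0,0,0.3],
  ],
)

```text
clock: 9.05
tcp_pos: [488.5, 242.2, 242.5]
eef_rot: [1.521, -2.747, -0.001]
contact_force: [0.2, -0.1, 0.2]
gripper_width: 0.651
grip_force: 0.0
```

```bash
python3 - <<'E'
from h import *
s,R=st();print(s['clock'],np.round(s['tcp_pos'],1),np.round(R,3).tolist(),np.round(s['joints'],2),s['gripper_width'],np.round(s['contact_force'],1))
k=cams.calibration('wrist');im=cams.get_image('wrist');np.savez('k2.npz',**{q:np.array(v) for q,v in k.items()})
for l in ["block_centre","block_bore","vblock_centre"]:
    z={'block_centre':21,'block_bore':34}.get(l,20)
    print(l,[(np.round(d['position'],1).tolist(),round(d['p'],2),np.round(ray(k,d['position'],z),1).tolist()) for d in nets.pinpoint('wrist',l)[:3]])
cv2.imwrite('pics/w2b.png',cv2.resize(im,(800,600),interpolation=cv2.INTER_CUBIC))
im=cams.get_image('top');kt=cams.calibration('top')
for l in ["handle","nest_hole","nest"]:
    z={'handle':92}.get(l,54)
    print(l,[(np.round(ray(kt,d['position'],z),1).tolist(),round(d['p'],2)) for d in nets.pinpoint('top',l)[:2]])
E
```

```text
9.05 [488.5 242.2 242.5] [[-0.531, -0.848, -0.002], [-0.848, 0.531, -0.0], [0.001, 0.001, -1.0]] [ 0.36 -0.11  1.87  0.    1.39 -2.22] 0.6505693046533465 [ 0.2 -0.1  0.2]
block_centre [([364.0, 176.3], 0.84, [367.0, 338.0, 21.0]), ([150.4, 245.7], 0.82, [692.8, 264.6, 21.0]), ([247.6, 186.6], 0.81, [514.3, 263.6, 21.0])]
block_bore [([355.3, 168.8], 0.79, [375.4, 316.2, 34.0]), ([244.8, 192.7], 0.71, [519.9, 265.7, 34.0]), ([147.6, 245.1], 0.69, [686.8, 258.2, 34.0])]
vblock_centre [([246.8, 238.3], 0.9, [560.3, 333.3, 20.0])]
handle [([525.9, -125.5, 92.0], 0.82)]
nest_hole [([521.1, -237.6, 54.0], 0.87)]
nest [([512.2, -228.2, 54.0], 0.59)]
```

View pics/w2b.png

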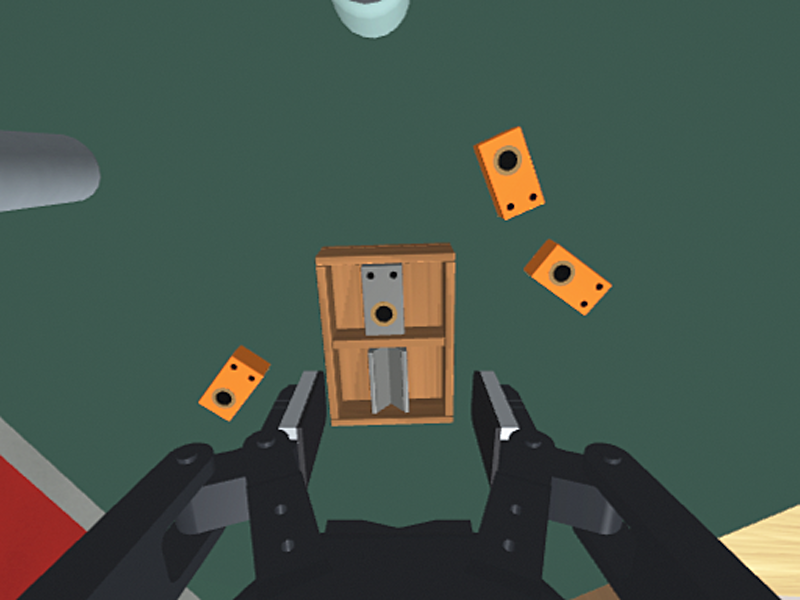

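The wrist view (800x600) shows the grey block with top corners (361,264), (403,265), (404,334), (365,333), bore at (384,314) and bolts at (370,275) and (393,275). The V-block is in the nearer pocket at (390,380).

```bash
python3 - <<'E'
from h import *
k={q:v for q,v in np.load('k2.npz').items()};f=.64
g=lambda p,z:ray(k,(p[0]*f,p[1]*f),z)[:2]
C=np.array([g(p,34) for p in [(361,264),(403,265),(404,334),(365,333)]])
print(C.round(1),C.mean(0))
b=g((384,314),34);m=(g((370,275),34)+g((393,275),34))/2
d=b-m;print(b,m,np.degrees(np.arctan2(d[1],d[0])),'centre from bore',b-12*d/np.linalg.norm(d))
for a,c in [((0),3),(1,2)]: e=C[c]-C[a];print(np.degrees(np.arctan2(e[1],e[0])),np.linalg.norm(e))
T=[g(p,42) for p in [(317,257),(455,250),(453,422),(331,423)]]
for a,c in [((0),3),(1,2)]: e=T[c]-T[a];print('tray',np.degrees(np.arctan2(e[1],e[0])),np.linalg.norm(e))
E
```

```text
[[517.3 227.5]
 [487.1 247.4]
 [520.4 302.9]
 [550.  283.1]] [518.71638808 265.21273862]
[525.36841772 276.73597843] [507.63998299 245.08601163] 60.745036833395964 centre from bore [519.5040559  266.26653429]
59.52577851375121 64.5786577208232
58.96479937578808 64.68246981722777
tray 59.06886180430672 163.29628908797793
tray 59.810599782958604 168.28189334657708
```

Request:
carry_out(
  commands=[
    [0,0,-0.025,-18,-7,0,0.15],
    [0,0,0,-18,-7,0,0.15],
    [0,0,0,0,0,40,0.15],
    [0,0,0,0,0,40,0.15],
    [0,0,0,0,0,40,0.15],
    [0,0,0,0,0,40,0.15],
    [0,0,0,0,0,30,0.15],
    [0,0,0,0,0,15,0.15],
    [0,0,0,0,0,0,0.15],
  ],
)

```text
clock: 10.35
tcp_pos: [518.2, 264.7, 35.9]
eef_rot: [1.553, -2.725, -0.001]
contact_force: [-0.7, -0.7, 0.4]
gripper_width: 0.574
grip_force: 0.0
```

Request:
carry_out(
  commands=[
    [0,0,0,0,0,10,0.15],
    [0,0,0,0,0,8,0.15],
    [0,0,0,0,0,4,0.15],
    [0,0,0,0,0,2,0.15],
    [0,0,0,0,0,0,0.15],
  ],
)

```text
clock: 10.85
tcp_pos: [520.0, 265.4, 14.5]
eef_rot: [-1.556, 2.729, -0.0]
contact_force: [-1.0, 0.4, 0.5]
gripper_width: 0.575
grip_force: 0.0
```

Request:
carry_out(
  commands=[
    [0,0,0,0,0,2,-0.2],
    [0,0,0,0,0,0,-0.6],
    [0,0,0,0,0,0,-1],
    [0,0,0,0,0,0,-1],
    [0,0,0,0,0,0,-1],
    [0,0,0,0,0,-15,-1],
    [0,0,0,0,0,-30,-1],
    [0,0,0,0,0,-30,-1],
    [0,0,0,0,0,-15,-1],
    [0,0,0,0,0,0,-1],
  ],
  newtons=60,
)

```text
clock: 11.85
tcp_pos: [521.1, 265.8, 104.7]
eef_rot: [-1.554, 2.726, -0.001]
contact_force: [0.2, 0.5, -3.4]
gripper_width: 0.4
grip_force: 62.4
```

Request:
carry_out(
  commands=[
    [0,0,0.147,0,0,0,-1],
    [0,0,0.147,0,0,0,-1],
    [0,0,0.147,0,0,0,-1],
    [0,0,0.147,0,0,0,-1],
    [0,0,0.147,0,0,0,-1],
    [0,0,0.147,0,0,0,-1],
    [0,0,0.15,0,0,0,-1],
    [0,0,0,-5,-30,0,-1],
    [0,0,0,-5,-40,0,-1],
    [0,0,0,-5,-40,0,-1],
  ],
)

```text
clock: 12.85
tcp_pos: [533.5, 154.2, 99.6]
eef_rot: [0.009, -3.137, 0.002]
contact_force: [1.0, -0.3, -4.0]
gripper_width: 0.407
grip_force: 62.3
```

Request:
carry_out(
  commands=[
    [0,0,0,-5,-40,0,-1],
    [0,0,0,-5,-35,0,-1],
    [0,0,0,-4,-20,0,-1],
    [0,0,0,0,0,25,-1],
    [0,0,0,0,0,30,-1],
    [0,0,0,0,0,20,-1],
    [0,0,0,0,0,10,-1],
    [0,0,0,0,0,4,-1],
    [0,0,0,0,0,2,-1],
    [0,0,0,0,0,0,-1],
  ],
)

```text
clock: 13.85
tcp_pos: [550.3, 60.6, 11.9]
eef_rot: [-0.007, 3.14, -0.0]
contact_force: [0.2, -0.2, -4.0]
gripper_width: 0.405
grip_force: 62.3
```

Request:
carry_out(
  commands=[
    [0,0,0,0,0,2,-1],
    [0,0,0,0,0,2,-1],
    [0,0,0,0,0,1,-1],
    [0,0,0,0,0,0,-1],
  ],
)

```text
clock: 14.25
tcp_pos: [549.7, 60.5, 6.4]
eef_rot: [-0.007, 3.142, 0.0]
contact_force: [-0.1, 0.6, -3.7]
gripper_width: 0.409
grip_force: 62.3
```

Request:
carry_out(
  commands=[
    [0,0,0,0,0,1,-1],
    [0,0,0,0,0,1,-1],
    [0,0,0,0,0,0,-1],
  ],
)

```text
clock: 14.55
tcp_pos: [549.9, 60.5, 5.2]
eef_rot: [0.007, -3.141, 0.0]
contact_force: [-4.1, -0.2, 4.4]
gripper_width: 0.404
grip_force: 63.2
```

Request:
carry_out(
  commands=[
    [0,0,0,0,0,0,-0.3],
    [0,0,0,0,0,0,0.0],
    [0,0,0,0,0,0,0.3],
    [0,0,0,0,0,0,0.5],
    [0,0,0,0,0,-30,1],
    [0,0,0,0,0,-40,1],
    [0,0,0,0,0,-45,1],
    [0,0,0.15,0,0,-30,1],
    [0,0,0.15,0,0,0,1],
    [0,0,0.15,0,0,0,1],
  ],
)

```text
clock: 15.55
tcp_pos: [551.0, 60.5, 151.5]
eef_rot: [0.703, 3.058, 0.002]
contact_force: [-0.1, 0.8, -0.8]
gripper_width: 1.001
grip_force: 0.0
```

Request:
carry_out(
  commands=[
    [0,0,0.15,0,0,0,1],
    [0,0,0.15,0,0,0,1],
    [0,0,0.15,0,0,0,1],
    [0,0,0.15,0,0,0,1],
    [0,0,0.15,0,0,0,1],
    [0,0,0.15,0,0,0,1],
    [0,0,0.15,0,0,0,1],
    [0,0,0.07,0,0,0,1],
    [0,0,0,50,0,0,1],
    [0,0,0,0,0,0,1],
  ],
)

```text
clock: 16.55
tcp_pos: [549.5, 113.8, 149.5]
eef_rot: [-2.212, -2.23, -0.003]
contact_force: [-0.4, -0.0, 0.8]
gripper_width: 1.001
grip_force: 0.0
```

```bash
python3 - <<'E'
from h import *
s,R=st();print(s['clock'],np.round(s['tcp_pos'],1),np.round(R,3).tolist(),np.round(s['joints'],2),s['gripper_width'],np.round(s['contact_force'],1))
k=cams.calibration('wrist');im=cams.get_image('wrist');np.savez('k3.npz',**{q:np.array(v) for q,v in k.items()})
for l in ["block_centre","block_bore"]:
    z={'block_centre':13,'block_bore':26}.get(l,20)
    print(l,[(np.round(d['position'],1).tolist(),round(d['p'],2),np.round(ray(k,d['position'],z),1).tolist()) for d in nets.pinpoint('wrist',l)[:3]])
cv2.imwrite('pics/w3b.png',cv2.resize(im,(800,600),interpolation=cv2.INTER_CUBIC))
E
```

```text
16.55 [549.5 113.8 149.5] [[-0.008, 1.0, 0.001], [1.0, 0.008, 0.002], [0.002, 0.001, -1.0]] [ 0.11 -0.01  1.93  0.    1.22  0.1 ] 1.001098051191954 [-0.4 -0.   0.8]
block_centre [([65.5, 60.3], 0.88, [370.4, 231.6, 13.0]), ([418.4, 22.4], 0.77, [696.6, 265.2, 13.0]), ([255.3, 226.4], 0.7, [550.9, 60.0, 13.0])]
block_bore [([265.3, 218.6], 0.98, [561.6, 75.9, 26.0]), ([77.1, 75.9], 0.85, [386.5, 217.2, 26.0]), ([422.7, 22.7], 0.6, [693.5, 261.9, 26.0])]
```

View pics/w3b.png

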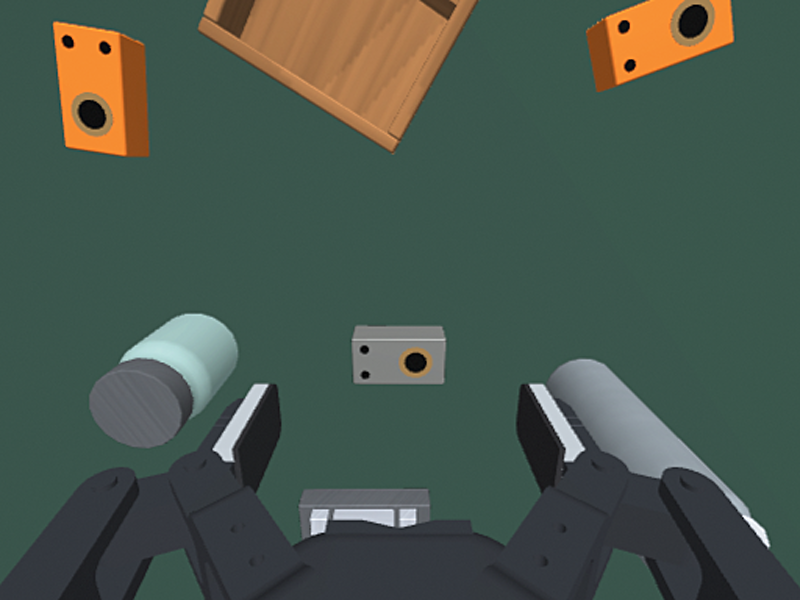

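The block lies flat on the bench at (398,362), bore towards +x at (416,362), with its ends free. Next I look at the nest with the empty gripper, so both get measured by the same camera.

Request:
carry_out(
  commands=[
    [0,0,0,-20,0,-20,1],
    [0,0,0,-35,-5,-15,1],
    [0,0,0,-45,-5,-15,1],
    [0,0,0,-45,-5,0,1],
    [0,0,0,-45,-5,0,1],
    [0,0,0,-45,-5,0,1],
    [0,0,0,-40,-5,0,1],
    [0,0,0,-20,0,0,1],
    [0,0,0,0,0,0,1],
  ],
)

```text
clock: 17.6
tcp_pos: [520.2, -188.0, 199.3]
eef_rot: [2.221, 2.221, -0.001]
contact_force: [0.6, -0.0, 0.0]
gripper_width: 1.003
grip_force: 0.0
```

```bash
python3 - <<'E'
from h import *
k={q:v for q,v in np.load('k3.npz').items()};f=.64
for n,p in [('bore',(416,362)),('tl',(352,340)),('tr',(445,340)),('br',(444,383.5)),('bl',(352,383.5))]: print(n,ray(k,(p[0]*f,p[1]*f),26).round(1))
s,R=st();print(s['clock'],np.round(s['tcp_pos'],1),np.round(R,3).tolist(),np.round(s['joints'],2))
k=cams.calibration('wrist');im=cams.get_image('wrist');np.savez('k4.npz',**{q:np.array(v) for q,v in k.items()})
for l in ["handle","nest","nest_hole"]:
    z={'handle':92}.get(l,54)
    print(l,[(np.round(d['position'],1).tolist(),round(d['p'],2),np.round(ray(k,d['position'],z),1).tolist()) for d in nets.pinpoint('wrist',l)[:2]])
cv2.imwrite('pics/w4b.png',cv2.resize(im,(800,600),interpolation=cv2.INTER_CUBIC))
E
```

```text
bore [563.  60.  26.]
tl [518.1  76.7  26. ]
tr [582.7  77.2  26. ]
br [583.5  42.9  26. ]
bl [517.1  42.4  26. ]
17.6 [ 520.2 -188.   199.3] [[0.0, 1.0, 0.0], [1.0, -0.0, -0.001], [-0.001, 0.0, -1.0]] [-0.44 -0.07  1.9  -0.    1.31 -0.44]
handle [([256.9, 117.9], 0.82, [522.4, -119.7, 92.0]), ([260.0, 342.5], 0.32, [526.8, -385.3, 92.0])]
nest [([248.5, 219.1], 0.98, [513.0, -237.1, 54.0])]
nest_hole [([256.3, 218.4], 0.63, [522.2, -236.2, 54.0])]
```

View pics/w4b.png

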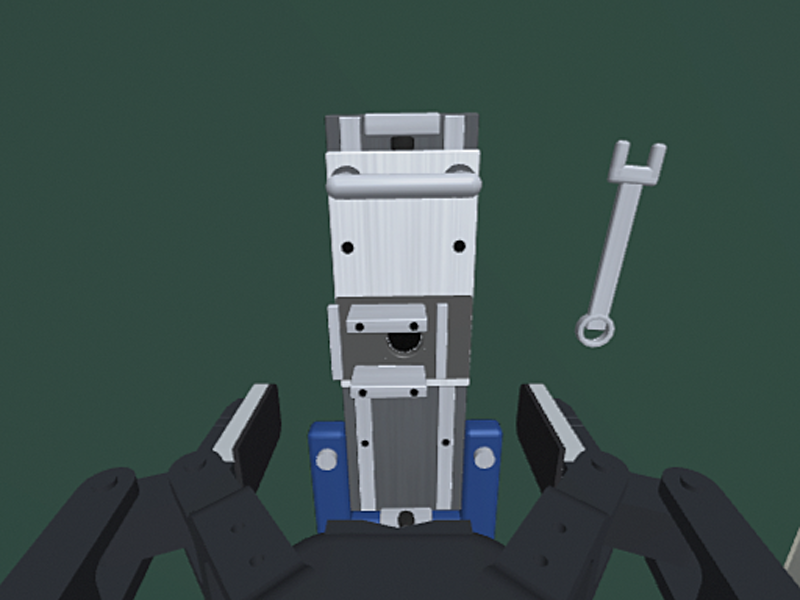

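The nest view (800x600) shows fence-top bolts at (359,327), (413,326) and (362,392), (414,392), the lips at x≈334 and 442, the hole at (404,340) and the bar at (404,185). The shuttle is out.

```bash
python3 - <<'E'
from h import *
k={q:v for q,v in np.load('k4.npz').items()};f=.64
for n,p,z in [('fA',(359,327),86),('fA2',(413,326),86),('fB',(362,392),86),('fB2',(414,392),86),('fA l',(347,333),86),('fA r',(426,332),86),('fB l',(351,397),86),('fB r',(427,396),86),('lipLi',(340,345),60),('lipRi',(437,345),60),('bar l',(328,185),99),('bar r',(481,185),99),('hole',(404,340),54),('pl1',(347,247),46),('pl2',(459,246),46)]: print(n,ray(k,(p[0]*f,p[1]*f),z).round(1))
im=cv2.imread('pics/w4b.png');cv2.imwrite('pics/w4c.png',cv2.resize(im[285:410,310:490],(792,550),interpolation=cv2.INTER_CUBIC))
E
```

```text
fA [ 494.6 -211.2   86. ]
fA2 [ 530.3 -210.5   86. ]
fB [ 495.2 -260.4   86. ]
fB2 [ 531.6 -260.4   86. ]
fA l [ 486.5 -215.5   86. ]
fA r [ 539.  -214.8   86. ]
fB l [ 487.3 -264.5   86. ]
fB r [ 540.8 -263.7   86. ]
lipLi [ 477.4 -236.5   60. ]
lipRi [ 549.2 -236.5   60. ]
bar l [ 481.3 -119.6   99. ]
bar r [ 567.  -119.7   99. ]
hole [ 524.9 -235.2   54. ]
pl1 [ 483.8 -165.9   46. ]
pl2 [ 564.1 -165.2   46. ]
```

View pics/w4c.png

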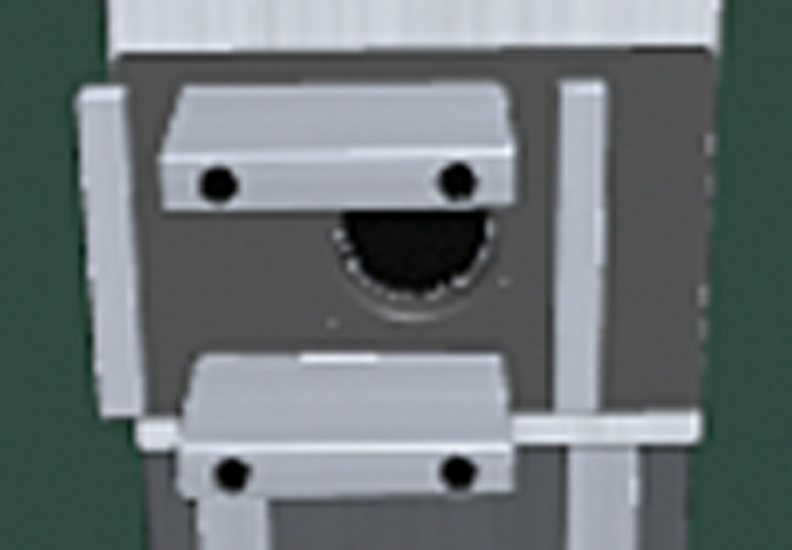

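Request:
carry_out(
  commands=[
    [0,0,0,25,5,0,1],
    [0,0,0,45,5,0,1],
    [0,0,0,45,5,0,1],
    [0,0,0,45,5,0,1],
    [0,0,0,45,5,0,1],
    [0,0,0,30,5,0,1],
    [0,0,0,13,0,20,1],
    [0,0,0,0,0,40,1],
    [0,0,0,0,0,40,1],
    [0,0,0,0,0,40,1],
  ],
)

```text
clock: 18.8
tcp_pos: [549.5, 65.2, 58.4]
eef_rot: [2.212, 2.229, 0.002]
contact_force: [1.2, 0.1, 0.5]
gripper_width: 1.001
grip_force: 0.0
```

Request:
carry_out(
  commands=[
    [0,0,0,0,0,30,1],
    [0,0,0,0,0,15,1],
    [0,0,0,0,0,0,1],
    [0,0,0,0,0,0,1],
  ],
)

```text
clock: 19.2
tcp_pos: [550.6, 64.0, 15.6]
eef_rot: [2.214, 2.227, 0.002]
contact_force: [1.3, 0.2, 1.3]
gripper_width: 1.001
grip_force: 0.0
```

Request:
carry_out(
  commands=[
    [0,0,0,-4,0,6,1],
    [0,0,0,0,0,4,1],
    [0,0,0,0,0,2,1],
    [0,0,0,0,0,0,1],
  ],
)

```text
clock: 19.6
tcp_pos: [549.7, 59.4, 2.3]
eef_rot: [-2.216, -2.227, 0.0]
contact_force: [0.4, -1.4, 0.8]
gripper_width: 1.001
grip_force: 0.0
```

Request:
carry_out(
  commands=[
    [0,0,0,0,0,0,0.6],
    [0,0,0,0,0,0,0.2],
    [0,0,0,0,0,0,-0.5],
    [0,0,0,0,0,0,-1],
    [0,0,0,0,0,0,-1],
    [0,0,0,0,0,0,-1],
  ],
  newtons=70,
)

```text
clock: 20.2
tcp_pos: [550.5, 59.5, 3.1]
eef_rot: [2.215, 2.226, 0.002]
contact_force: [0.6, -0.4, 6.4]
gripper_width: 0.754
grip_force: 81.3
```

Request:
carry_out(
  commands=[
    [0,0,0,0,0,-5,-1],
    [0,0,0,0,0,-20,-1],
    [0,0,0,0,0,-40,-1],
    [0,0,0,0,0,-40,-1],
    [0,0,0,0,0,-40,-1],
    [0,0,0,0,0,0,-1],
  ],
)

```text
clock: 20.8
tcp_pos: [552.9, 59.6, 153.1]
eef_rot: [2.211, 2.222, 0.011]
contact_force: [2.3, 0.3, -3.7]
gripper_width: 0.755
grip_force: 80.4
```

Request:
carry_out(
  commands=[
    [0,0,0,-20,-5,0,-1],
    [0,0,0,-40,-5,0,-1],
    [0,0,0,-45,-5,0,-1],
    [0,0,0,-45,-5,0,-1],
    [0,0,0,-45,-5,0,-1],
    [0,0,0,-40,-5,0,-1],
    [0,0,0,-40,-5,0,-1],
    [0,0,0,-20,-4,0,-1],
    [0,0,0,0,0,0,-1],
    [0,0,0,0,0,0,-1],
  ],
)

```text
clock: 21.8
tcp_pos: [510.6, -235.0, 144.5]
eef_rot: [-2.214, -2.222, 0.001]
contact_force: [0.5, 0.4, -4.5]
gripper_width: 0.754
grip_force: 80.1
```

```bash
python3 - <<'E'
from h import *
P=[];Y=[]
for i in range(4):
    cams.get_image('wrist')
    s,R=st();P.append(s['tcp_pos']);Y.append(np.degrees(np.arctan2(R[1,1],R[0,1])))
print(s['clock'],np.round(P,1).tolist(),np.mean(P,0),Y,R[:,2].round(4))
k=cams.calibration('wrist')
print([(np.round(d['position'],1).tolist(),round(d['p'],2)) for d in nets.pinpoint('wrist','block_bore')[:2]])
E
```

```text
22.0 [[511.0, -234.5, 145.0], [511.5, -234.3, 145.5], [511.7, -234.3, 146.0], [512.0, -234.4, 146.4]] [ 511.55987928 -234.362657    145.7357995 ] [np.float64(0.286465744643388), np.float64(0.3349626856347373), np.float64(0.3596363675789499), np.float64(0.3720265481590392)] [-1.2e-03  9.0e-04 -1.0e+00]
[([276.0, 242.2], 0.76)]
```

Request:
carry_out(
  commands=[
    [0,0,0,-1.5,1,20,-1],
    [0,0,0,0,0,20,-1],
    [0,0,0,0,0,12,-1],
    [0,0,0,0,0,0,-1],
    [0,0,0,0,0,0,-1],
    [0,0,0,0,0,0,-1],
  ],
)

```text
clock: 22.65
tcp_pos: [514.1, -237.5, 96.7]
eef_rot: [2.214, 2.226, 0.001]
contact_force: [-0.1, 0.7, -3.9]
gripper_width: 0.751
grip_force: 80.0
```

Request:
carry_out(
  commands=[
    [0,0,0,1.5,-1,0,-1],
    [0,0,0,0,0,0,-1],
    [0,0,0,0,0,0,-1],
    [0,0,0,0,0,0,-1],
  ],
)

```text
clock: 23.05
tcp_pos: [512.3, -235.8, 95.6]
eef_rot: [2.216, 2.227, 0.0]
contact_force: [-1.3, 0.1, -3.6]
gripper_width: 0.749
grip_force: 80.1
```

```bash
python3 - <<'E'
from h import *
s,R=st();print(s['clock'],np.round(s['tcp_pos'],1),np.degrees(np.arctan2(R[1,1],R[0,1])))
im=cams.get_image('wrist')
cv2.imwrite('pics/w5.png',cv2.resize(im[130:330,120:400],(798,570),interpolation=cv2.INTER_CUBIC))
E
```

```text
23.05 [ 512.3 -235.8   95.6] 0.2858502805860901
```

View pics/w5.png

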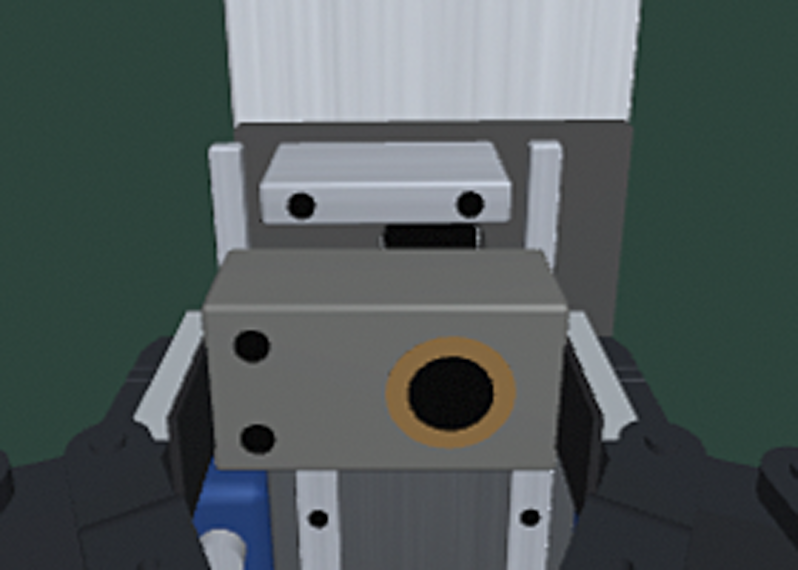

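The block is centred above the nest: lips at crop x≈227 and 545, block centre at about 387, fence in front at row 205. I'll lower it.

Request:
carry_out(
  commands=[
    [0,0,0,0,0,5,-1],
    [0,0,0,0,0,5,-1],
    [0,0,0,0,0,4,-1],
    [0,0,0,0,0,0,-1],
    [0,0,0,0,0,0,-1],
  ],
)

```text
clock: 23.6
tcp_pos: [512.0, -235.6, 80.9]
eef_rot: [-2.215, -2.227, 0.0]
contact_force: [-0.4, -0.1, -3.6]
gripper_width: 0.754
grip_force: 80.2
```

Request:
carry_out(
  commands=[
    [0,0,0,0,0.5,5,-1],
    [0,0,0,0,0.5,5,-1],
    [0,0,0,0,0,5,-1],
    [0,0,0,0,0,3,-1],
    [0,0,0,0,0,0,-1],
    [0,0,0,0,0,0,-1],
  ],
)

```text
clock: 24.2
tcp_pos: [513.2, -235.7, 63.2]
eef_rot: [-2.216, -2.227, 0.0]
contact_force: [-0.1, -0.6, -4.1]
gripper_width: 0.752
grip_force: 80.2
```

Request:
carry_out(
  commands=[
    [0,0,0,0,0,2,-1],
    [0,0,0,0,0,2,-1],
    [0,0,0,0,0,1,-1],
    [0,0,0,0,0,0,-1],
    [0,0,0,0,0,0,-1],
  ],
)

```text
clock: 24.7
tcp_pos: [513.2, -235.7, 58.3]
eef_rot: [-2.216, -2.227, -0.0]
contact_force: [0.4, 0.8, -3.4]
gripper_width: 0.752
grip_force: 80.2
```

Request:
carry_out(
  commands=[
    [0,0,0,0,0,1,-1],
    [0,0,0,0,0,0,-1],
  ],
)

```text
clock: 24.9
tcp_pos: [513.2, -235.7, 57.3]
eef_rot: [-2.216, -2.227, 0.0]
contact_force: [-0.3, 1.0, -3.7]
gripper_width: 0.752
grip_force: 80.2
```

Request:
carry_out(
  commands=[
    [0,0,0,0,0,1,-1],
    [0,0,0,0,0,0,-1],
  ],
)

```text
clock: 25.1
tcp_pos: [513.3, -235.8, 57.1]
eef_rot: [2.216, 2.227, -0.0]
contact_force: [-2.0, 1.2, 1.5]
gripper_width: 0.755
grip_force: 80.7
```

Request:
carry_out(
  commands=[
    [0,0,0,0,0,0,0.4],
    [0,0,0,0,0,0,0.55],
    [0,0,0,0,0,0,0.7],
    [0,0,0,0,0,0,0.9],
    [0,0,0,0,0,-3,1],
    [0,0,0,0,0,-10,1],
    [0,0,0,0,0,-30,1],
    [0,0,0,0,0,-45,1],
    [0,0,0,20,0,-40,1],
    [0,0,0,0,0,0,1],
  ],
)

```text
clock: 26.1
tcp_pos: [517.0, -216.5, 193.2]
eef_rot: [2.205, 2.219, 0.007]
contact_force: [0.2, -1.6, 0.6]
gripper_width: 1.004
grip_force: 0.0
```

```bash
python3 - <<'E'
from h import *
s,R=st();print(s['clock'],np.round(s['tcp_pos'],1),np.degrees(np.arctan2(R[1,1],R[0,1])),s['gripper_width'])
k=cams.calibration('wrist')
im=cams.get_image('wrist')
for l in ["block_bore","handle"]:
    print(l,[(np.round(ray(k,d['position'],{'handle':92}.get(l,80)),1).tolist(),round(d['p'],2)) for d in nets.pinpoint('wrist',l)[:2]])
cv2.imwrite('pics/w6.png',cv2.resize(im,(800,600),interpolation=cv2.INTER_CUBIC))
E
```

```text
26.1 [ 517.  -216.5  193.2] 0.35920766700840767 1.0037418367755049
block_bore [([524.8, -223.7, 80.0], 0.81)]
handle [([523.8, -120.6, 92.0], 0.69)]
```

View pics/w6.png

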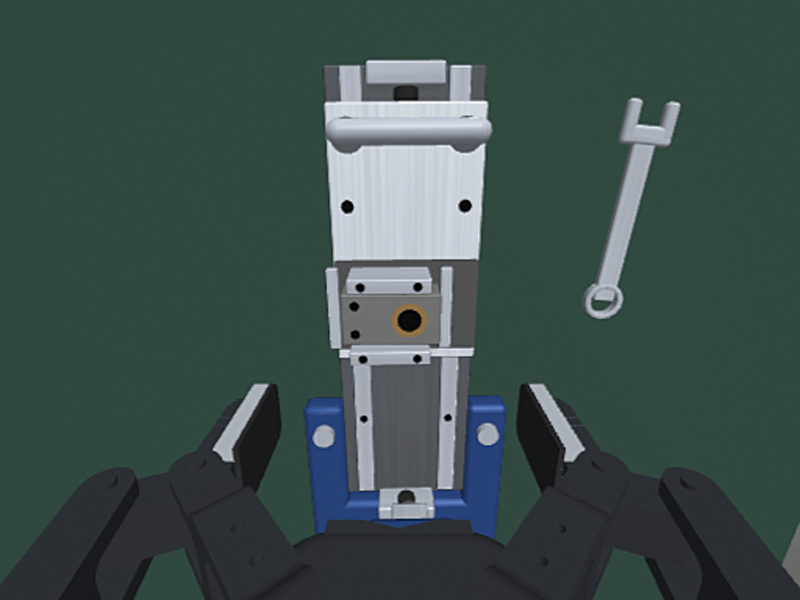

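The block is flat in the nest between the fences, bore at (409,320), and the bar is at (408,130). Now I go to the handle.

Request:
carry_out(
  commands=[
    [0,0,0,30,0,-10,0.6],
    [0,0,0,40,0,0,0.2],
    [0,0,0,26,2,0,0],
    [0,0,-0.15,0,0,0,-0.2],
    [0,0,-0.15,0,0,0,-0.2],
    [0,0,-0.15,0,0,0,-0.2],
    [0,0,-0.15,0,0,0,-0.2],
    [0,0,-0.15,0,0,0,-0.2],
    [0,0,-0.15,0,0,0,-0.2],
    [0,0,-0.15,0,0,0,-0.2],
  ],
)

```text
clock: 27.25
tcp_pos: [513.5, -119.6, 191.9]
eef_rot: [-0.791, -3.036, -0.0]
contact_force: [1.0, 0.7, -0.2]
gripper_width: 0.399
grip_force: 0.0
```

Request:
carry_out(
  commands=[
    [0,0,-0.15,0,0,0,-0.2],
    [0,0,-0.15,0,0,0,-0.2],
    [0,0,-0.15,0,0,0,-0.2],
    [0,0,-0.06,0,0,0,-0.2],
    [0,0,0,0,0,0,-0.2],
    [0,0,0,0,0,0,-0.2],
  ],
)

```text
clock: 27.85
tcp_pos: [513.9, -119.7, 192.8]
eef_rot: [-0.012, -3.139, -0.001]
contact_force: [-0.2, 0.9, -0.7]
gripper_width: 0.398
grip_force: 0.0
```

Request:
carry_out(
  commands=[
    [0,0,0,-6,0,20,-0.2],
    [0,0,0,0,0,40,-0.2],
    [0,0,0,0,0,30,-0.2],
    [0,0,0,0,0,20,-0.2],
    [0,0,0,0,0,8,-0.2],
    [0,0,0,0,0,0,-0.2],
    [0,0,0,0,0,0,-0.7],
    [0,0,0,0,0,0,-1],
    [0,0,0,0,0,0,-1],
    [0,0,0,0,0,0,-1],
  ],
  newtons=30,
)

```text
clock: 28.85
tcp_pos: [521.7, -120.0, 77.9]
eef_rot: [0.009, 3.139, -0.001]
contact_force: [-0.7, 0.8, 3.4]
gripper_width: 0.151
grip_force: 29.5
```

Request:
carry_out(
  commands=[
    [0,0,0,0,-4,0,-1],
    [0,0,0,0,-8,0,-1],
    [0,0,0,0,-12,0,-1],
    [0,0,0,-1,-14,0,-1],
    [0,0,0,0,-14,0,-1],
    [0,0,0,0,-14,0,-1],
    [0,0,0,0,-14,0,-1],
    [0,0,0,0,-14,0,-1],
    [0,0,0,0,-12,0,-1],
    [0,0,0,0,-10,0,-1],
  ],
)

```text
clock: 29.85
tcp_pos: [523.2, -236.9, 77.9]
eef_rot: [0.01, 3.136, -0.001]
contact_force: [6.0, 3.9, 3.1]
gripper_width: 0.15
grip_force: 29.7
```

Request:
carry_out(
  commands=[
    [0,0,0,0,-7,0,-1],
    [0,0,0,0,-5,0,-1],
    [0,0,0,0,-4,0,-1],
    [0,0,0,0,-3,0,-1],
    [0,0,0,0,-2,0,-1],
    [0,0,0,0,-1,0,-1],
    [0,0,0,0,0,0,-1],
  ],
)

```text
clock: 30.55
tcp_pos: [523.5, -258.6, 77.9]
eef_rot: [0.01, 3.135, -0.003]
contact_force: [7.9, 2.3, 1.5]
gripper_width: 0.149
grip_force: 29.6
```

Request:
carry_out(
  commands=[
    [0,0,0,-1,-2,0,-1],
    [0,0,0,0,-2,0,-1],
    [0,0,0,0,-1,0,-1],
    [0,0,0,0,0,0,-1],
  ],
)

```text
clock: 30.95
tcp_pos: [523.5, -259.9, 77.9]
eef_rot: [0.01, 3.139, 0.01]
contact_force: [3.0, 15.0, 9.9]
gripper_width: 0.152
grip_force: 30.6
```

Request:
carry_out(
  commands=[
    [0,0,0,0,1,0,-1],
    [0,0,0,0,1,0,-0.7],
    [0,0,0,0,0,0,-0.5],
    [0,0,0,0,0,0,-0.3],
    [0,0,0,0,0,0,-0.3],
    [0,0,0,0,0,-15,-0.3],
    [0,0,0,0,0,-30,-0.3],
    [0,0,0,0,10,-40,-0.3],
    [0,0,0,0,40,-20,-0.3],
    [0,0,0,0,40,0,-0.3],
  ],
)

```text
clock: 31.95
tcp_pos: [524.7, -171.7, 187.5]
eef_rot: [0.013, 3.133, -0.006]
contact_force: [0.3, -0.6, -0.6]
gripper_width: 0.351
grip_force: 0.0
```

Request:
carry_out(
  commands=[
    [0,0,0,20,40,-20,0],
    [0,0,0,20,40,0,0],
    [0,0,0,0,10,0,0],
    [0,0,0,0,0,0,0],
    [0,0,0,0,0,0,0],
  ],
)

```text
clock: 32.45
tcp_pos: [483.3, -81.2, 201.8]
eef_rot: [0.009, 3.141, -0.001]
contact_force: [-0.2, -1.2, -0.8]
gripper_width: 0.501
grip_force: 0.0
```

```bash
python3 - <<'E'
from h import *
s,R=st();print(s['clock'],np.round(s['tcp_pos'],1),s['gripper_width'],np.round(s['qvel'],3),np.round(s['contact_force'],1))
for c in ['wrist','top']:
    k=cams.calibration(c);im=cams.get_image(c)
    for l in ["block_bore","handle"]:
        print(c,l,[(np.round(ray(k,d['position'],{'handle':92}.get(l,80)),1).tolist(),round(d['p'],2)) for d in nets.pinpoint(c,l)[:3]])
    if c=='wrist': cv2.imwrite('pics/w7.png',cv2.resize(im,(800,600),interpolation=cv2.INTER_CUBIC))
E
```

```text
32.45 [483.3 -81.2 201.8] 0.5006453479355629 [-0.018  0.016 -0.008  0.001  0.001  0.003] [-0.2 -1.2 -0.8]
wrist block_bore [([637.8, 183.0, 80.0], 0.84), ([380.2, 148.8, 80.0], 0.7)]
wrist handle [([523.9, -258.6, 92.0], 0.75), ([511.1, -339.6, 92.0], 0.43)]
top block_bore [([373.1, 301.6, 80.0], 0.9), ([683.1, 252.0, 80.0], 0.84), ([370.7, 200.7, 80.0], 0.79)]
top handle [([524.2, -258.5, 92.0], 0.7)]
```

Both ends showed stop contact and the measured travel is 139.9 mm. To rule out creep while letting go, I give the bar one gentle push with shut fingers.

Request:
carry_out(
  commands=[
    [0,0,0,-20,-40,0,-1],
    [0,0,0,-21,-40,0,-1],
    [0,0,0,0,-40,0,-1],
    [0,0,0,0,-25,0,-1],
    [0,0,0,0,0,40,-1],
    [0,0,0,0,0,40,-1],
    [0,0,0,0,0,30,-1],
    [0,0,0,0,0,14,-1],
    [0,0,0,0,0,0,-1],
    [0,0,0,0,0,0,-1],
  ],
)

```text
clock: 33.75
tcp_pos: [523.9, -226.3, 78.6]
eef_rot: [0.009, 3.14, -0.001]
contact_force: [-0.1, -0.0, -0.4]
gripper_width: 0.005
grip_force: 0.0
```

Request:
carry_out(
  commands=[
    [0,0,0,0,-3,0,-1],
    [0,0,0,0,-3,0,-1],
    [0,0,0,0,-2,0,-1],
    [0,0,0,0,0,0,-1],
  ],
)

```text
clock: 34.15
tcp_pos: [523.4, -234.3, 78.2]
eef_rot: [0.01, 3.14, -0.001]
contact_force: [0.5, 0.6, 0.8]
gripper_width: -0.002
grip_force: 0.0
```

Request:
carry_out(
  commands=[
    [0,0,0,0,-2,0,-1],
    [0,0,0,0,-2,0,-1],
    [0,0,0,0,0,0,-1],
  ],
)

```text
clock: 34.45
tcp_pos: [522.9, -237.9, 77.3]
eef_rot: [-0.009, -3.142, 0.0]
contact_force: [0.2, 0.6, -0.1]
gripper_width: 0.001
grip_force: 0.0
```

Request:
carry_out(
  commands=[
    [0,0,0,0,-2,0,-1],
    [0,0,0,0,-1,0,-1],
    [0,0,0,0,0,0,-1],
  ],
)

```text
clock: 34.75
tcp_pos: [522.8, -239.4, 77.2]
eef_rot: [-0.01, -3.141, -0.005]
contact_force: [0.2, 6.0, 2.8]
gripper_width: 0.002
grip_force: 2.9
```

Request:
carry_out(
  commands=[
    [0,0,0,0,-2,0,-1],
    [0,0,0,0,-2,0,-1],
    [0,0,0,0,0,0,-1],
  ],
)

```text
clock: 35.05
tcp_pos: [522.8, -239.6, 77.2]
eef_rot: [-0.01, -3.14, -0.017]
contact_force: [-0.9, 18.2, 7.2]
gripper_width: 0.002
grip_force: 9.5
```

It moved only 0.2 mm while the force rose to 18 N, so the shuttle is firmly on the home stop. I retreat and hand in.

Request:
carry_out(
  commands=[
    [0,0,0,0,5,0,-1],
    [0,0,0,0,15,0,-1],
    [0,0,0,0,10,-30,-1],
    [0,0,0,0,30,-40,-1],
    [0,0,0,0,30,-40,-1],
    [0,0,0,0,0,0,-1],
    [0,0,0,0,0,0,-1],
    [0,0,0,0,0,0,-1],
  ],
)

```text
clock: 35.85
tcp_pos: [522.6, -154.5, 186.0]
eef_rot: [-0.009, -3.14, -0.001]
contact_force: [0.1, 0.5, 0.3]
gripper_width: 0.0
grip_force: 0.0
```

```bash
python3 - <<'E'
from h import *
from rig import workorder
s,R=st();print(s['clock'],np.round(s['tcp_pos'],1),np.round(s['contact_force'],1))
print(workorder.job_done())
E
```

```text
35.85 [ 522.6 -154.5  186. ] [0.1 0.5 0.3]
the job is handed in; nothing more can be done
None
```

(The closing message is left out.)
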